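# Make up the two radio kits for the field teams

## Task

Make up two field-radio kits from the stock on the desk: the yellow radio and the battery with the green label go into the red tray, the grey radio and the speaker microphone into the blue tray. Put one thing in each compartment (either one), centred on its white pad, lying flat, face up and lengthways of the pad, and set it down gently, not dropped. The red kit leaves first, so finish it before you touch the things of the blue kit, and leave the red-labelled (flat) battery and the orange beacon where they lie.

Things in the scene. Friction and masses are not known exactly. Their poses are not given: they have to be found in the camera images.
- tray_red: red kit tray, fixed, 160 x 240 mm outside, 5 mm walls 18 mm high; a like rib parts it into two compartments, each 150 mm (tray x) by 112.5 mm (tray y). Origin: centre of the underside, on the table; x short side, y long side, z up. Floor 4 mm above the table. Compartment centres at x = 0, y = +60 and -60 mm, each with a flat white pad 110 mm (x) by 75 mm (y).
- tray_blue: blue kit tray, fixed, 160 x 240 mm outside, 5 mm walls 18 mm high; a like rib parts it into two compartments, each 150 mm (tray x) by 112.5 mm (tray y). Origin: centre of the underside, on the table; x short side, y long side, z up. Floor 4 mm above the table. Compartment centres at x = 0, y = +60 and -60 mm, each with a flat white pad 110 mm (x) by 75 mm (y).
- radio_yellow_center (a point): yellow handheld radio lying on its back, body 90 mm long x 50 wide x 30 thick, black stub antenna (12 mm thick, 25 long) and a knob on its top end, grille bars and screen on its upper face. The point: centre of the body (antenna not counted), 15 mm above its underside; x along the length to the antenna, y across the width, z up. About 160 g.
- radio_grey_center (a point): light grey handheld radio lying on its back, body 90 mm long x 50 wide x 30 thick, black stub antenna (12 mm thick, 25 long) and a knob on its top end, grille bars and screen on its upper face. The point: centre of the body (antenna not counted), 15 mm above its underside; x along the length to the antenna, y across the width, z up. About 160 g.
- battery_green_center (a point): black battery pack with a green label panel on its upper face and three brass contacts at one end, lying flat; 70 mm long x 50 wide x 24 thick. The point: its centre, 12 mm above its underside; x along the length to the contacts, y across the width, z up. About 120 g.
- battery_red_center (a point): black battery pack with a red label panel on its upper face and three brass contacts at one end, lying flat; 70 mm long x 50 wide x 24 thick. The point: its centre, 12 mm above its underside; x along the length to the contacts, y across the width, z up. About 120 g. Not part of any kit: it stays where it lies.
- speaker_mic_center (a point): hand-held speaker microphone, a black rounded box with a round steel grille and a white talk bar on its upper face, lying on its back; 70 mm long x 48 mm wide x 28 mm thick. The point is its centre, 14 mm above its underside; x runs along the length to the grille end, y across the width, z up. About 130 g.
- beacon_center (a point): signal beacon: black round foot 52 mm across, orange dome on top, 46 mm high in all. The point is its centre, 23 mm above its underside, z up. Not part of any kit: it stays where it stands.

How it is judged:
By the outcome, as a careful person would: the job done as asked, in the order asked, and still so for the second after the job is handed in, with the robot touching nothing.
It also fails if it takes over 106 s, if anything falls off the work surface, if the arm or the gripper's body presses on something with over 40 N, if the wrist force passes 120 N, or if a joint passes its speed limit or range.

## Robot

A 6-joint arm with a two-finger parallel gripper is mounted at the origin on the work surface. World frame = base frame: x ahead of the robot, y to its left, z up, the work surface at z = 0. Lengths are in m, angles in rad, forces in N, time in s.
With the tool pointing down it reaches from about 0.425 to 1.125 m from the base axis. Payload 14.9 kg.
Tool frame: the origin (TCP) lies at the very end of the fingers, on their centre line; the grasp point (between the pads) lies 19 mm behind it; z points along the fingers, y is the line along which they close (so a half turn about z gives the same grasp; the last joint's range is limited). The gripper opens to 91 mm and grips with 3 to 60 N. Pads are 32 mm wide; open, the fingers measure 118 mm over their backs; the gripper's body (76 mm by 178 mm) begins 60 mm behind the grasp point.
Start: joints at [-1.275, 0.379, 1.734, -0, 1.028, -0.033], TCP at [0.226, -0.663, 0.214] pointing down, gripper open.
Joint ranges: [-2.77, 2.77], [-0.74, 2.19], [0, 2.66], [-1.06, 4.2], [0.31, 2.87], [-3.08, 3.08]. Speed limits (rad/s): [1.89, 1.89, 2.39, 3.14, 3.14, 3.14].

## Interface

Orientations are given as a rotation vector (axis times angle).
In Python, from rig import ctrl gives the robot as it stands.
- The arm moves only by the tool arm_command, never from a script. Its argument "moves" is a list of rows, each an object with "linear": the shift along the tool's x, y, z in mm, a list of three; "rotation": the turn, a rotation vector about the tool's x, y, z in degrees, a list of three; "jaw": the opening, from 0 (shut) to 1 (fully open). In form: [{"linear": [tx, ty, tz], "rotation": [ax, ay, az], "jaw": jaw}, ...]. A call has 1 to 10 rows; each row is the pose to reach, as a shift and turn from the pose commanded when the call began, along the tool's axes at that moment; what a row does not reach only later rows make up. A row lasts 1/10 s, in which the tool goes at most 50 mm and 8.59 degrees, less where a joint would pass 70% of its speed; a pose out of reach is approached as far as the arm can. A call with a gripper value outside its range is refused whole. The fingers move at their own pace and stop on an object; "newtons" is the grip in N (left out, the last holds). Time passes only in rows, so rows that repeat a pose let the fingers close. It gives the time, the measured TCP pose, the force, the opening and the grip force at its end, in the units of the state.
- ctrl.get_state(): the state, without advancing time (a new reading comes with each control period).
- ctrl.camera(name): name is "scene" or "top" or "wrist"; returns the picture (420x560x3 uint8, blue, green, red); there is no depth.
- ctrl.camera_model(name): a dict with "fx", "fy", "cx", "cy" (pixels), "extrinsics" (4x4, takes a point from world to camera coordinates); the wrist camera has in their place "tool_from_camera" (4x4, takes a point from camera to tool coordinates, whose origin is the TCP and whose axes are the flange's). Camera axes: x right, y down, z forward; pixel columns grow to the right and rows downward; lengths in m; the calibration is good to about 2 mm. A picture is of the moment at which its call begins: read the wrist's pose just before it. camera_model takes no time and is no camera call.
- ctrl.hand_in(): hands the job in; it is judged then, once.
The state is a dict: "time_s": time; "joints": joint angles; "qd": joint speeds; "tau": joint torques, N m; "ee_pos": TCP position; "tool_rot": TCP orientation; "wrist_force": force on the tool from outside, world axes, zero at the start; "wrist_torque": the same for the moment, N m; "gripper_width": opening from 0.0 (shut) to 1.0 (fully open); "finger_force": force on a finger pad.
Only numpy, scipy, OpenCV 4.12 (cv2) and the standard library are available. Lean on these libraries where they do the work, as an engineer would, in place of code of your own. Each camera call takes 0.05 s, during which the arm holds its last target. There are 200 camera calls.

## Working session

There is one attempt and no reset: what is moved stays moved. The work goes in short steps, Python scripts to look and compute and a tool call to move; the robot and the scene stay as the last step left them, time stands still between calls to the robot, and variables do not carry over. Pictures are saved under pics/ and viewed, at most 14 in all, crops included, and the job is handed in when it is done.

Besides the shell and the picture viewer there is one more tool, called after "Emit:" as a command line: name --argument value ..., lists and objects as JSON in quotes. arm_command: Moves the arm, as the interface text tells. Its arguments: {"type":"object","properties":{"moves":{"type":"array"},"newtons":{"type":"number"}},"required":["moves"]}

```bash
ls; mkdir -p pics
python3 - <<'E'
from rig import ctrl
import cv2
s=ctrl.get_state(); print(s)
for n in("top","scene"):
    cv2.imwrite(f"pics/{n}0.png",ctrl.camera(n))
    m=ctrl.camera_model(n);print(n,m)
print(ctrl.camera_model("wrist"))
E
```

```text
pics
{'time_s': 0.0, 'joints': array([-1.27528484e+00,  3.79409809e-01,  1.73477420e+00,  2.10498716e-05,
        1.02849509e+00, -3.33175684e-02]), 'qd': array([ 0.0005955 , -0.00100681, -0.00046213,  0.00015847, -0.00054772,
        0.00136233]), 'tau': array([-4.31599869e-05, -7.63726258e+01, -4.34363258e+01,  6.51042676e-02,
        4.24378167e-02, -9.47768763e-05]), 'ee_pos': array([ 0.22592769, -0.66212326,  0.21329064]), 'tool_rot': array([-3.09816411e+00, -5.14005968e-01,  1.94952169e-04]), 'wrist_force': array([-0.53455183, -0.20883424, -0.01359754]), 'wrist_torque': array([-0.02461373, -0.02643158,  0.01098483]), 'finger_force': 0.0, 'gripper_width': 0.9989554264765715}
top {'fx': 397.25171298496593, 'fy': 397.25171298496593, 'cx': 279.31145376993123, 'cy': 213.19268492742495, 'extrinsics': array([[-4.51412214e-04, -9.99991349e-01,  4.13487270e-03,
         1.82021452e-03],
       [-9.77556870e-01, -4.29821461e-04, -2.10671263e-01,
         5.74741049e-01],
       [ 2.10671218e-01, -4.13717279e-03, -9.77548220e-01,
         8.18533857e-01],
       [ 0.00000000e+00,  0.00000
[... 187 characters left out ...]
7183128 ,  0.69567368, -0.00805254, -0.39326756],
       [ 0.44083113, -0.46407035, -0.76831414, -0.20006282],
       [-0.53823288,  0.54834007, -0.64002229,  1.37985922],
       [ 0.        ,  0.        ,  0.        ,  1.        ]])}
{'fx': 290.04264715055234, 'fy': 290.04264715055234, 'cx': 278.75443868691264, 'cy': 203.7717333581408, 'tool_from_camera': array([[ 1.13387316e-03, -9.71179534e-01, -2.38346443e-01,
         6.57047532e-02],
       [ 9.99999095e-01,  9.28731862e-04,  9.72981843e-04,
        -5.80523813e-04],
       [-7.23580117e-04, -2.38347331e-01,  9.71179708e-01,
        -1.69889059e-01],
       [ 0.00000000e+00,  0.00000000e+00,  0.00000000e+00,
         1.00000000e+00]])}
```

View pics/top0.png

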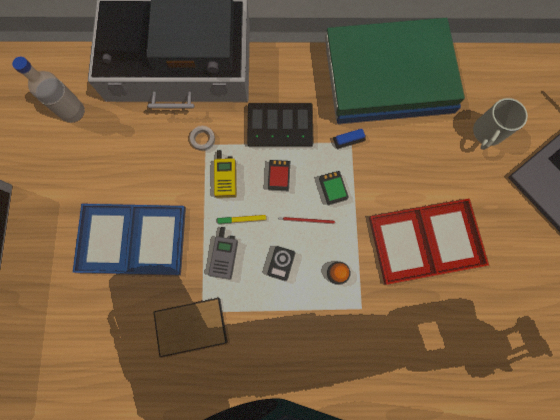

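View pics/scene0.png

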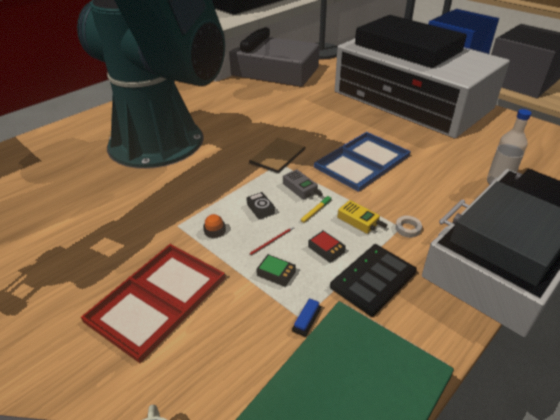

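The top view shows the red tray at about (428,241) and the blue tray at (130,240). The yellow radio is at (225,177), the grey radio at (222,257), the green battery at (333,188), the red battery at (279,175), the mic at (281,263) and the beacon at (339,272). The scene view confirms the layout, with everything face up.

```bash
cat > h.py <<'E'
import numpy as np, cv2
from scipy.spatial.transform import Rotation as R
from rig import ctrl
def cam(n):
    m=ctrl.camera_model(n); K=np.array([[m['fx'],0,m['cx']],[0,m['fy'],m['cy']],[0,0,1]])
    if n=='wrist':
        s=ctrl.get_state(); T=np.eye(4); T[:3,:3]=R.from_rotvec(s['tool_rot']).as_matrix(); T[:3,3]=s['ee_pos']
        E=T@m['tool_from_camera']            # world from camera
    else: E=np.linalg.inv(m['extrinsics'])
    return K,E
def pix2w(uv,z,K,E):
    uv=np.atleast_2d(uv).astype(float); d=np.c_[uv,np.ones(len(uv))]@np.linalg.inv(K).T@E[:3,:3].T
    return (E[:3,3]+d*((z-E[2,3])/d[:,2])[:,None])[:,:2]
def rect(mask,z,K,E):
    "largest blob -> world centre, long-axis angle deg (mod 180), size"
    c=max(cv2.findContours(mask.astype(np.uint8),0,cv2.CHAIN_APPROX_NONE)[0],key=cv2.contourArea)
    (cx,cy),(w,h),a=cv2.minAreaRect((pix2w(c[:,0],z,K,E)*1000).astype(np.float32))
    if h>w: w,h,a=h,w,a+90
    return np.round([cx,cy,(a+90)%180-90,w,h],1)
def go(x,y,z,yaw):
    "mm, and yaw (deg) of the tool y axis; prints shift/turn from the measured pose"
    s=ctrl.get_state(); r=R.from_rotvec(s['tool_rot']); best=None
    for k in(0,180):
        a=np.radians(yaw+k); ty=np.array([np.cos(a),np.sin(a),0]); tz=np.array([0,0,-1.]); tx=np.cross(ty,tz)
        v=(r.inv()*R.from_matrix(np.c_[tx,ty,tz])).as_rotvec(degrees=True)
        if best is None or np.linalg.norm(v)<np.linalg.norm(best): best=v
    print('go',[x,y,z,yaw],'lin',np.round(r.inv().apply(np.array([x,y,z])-s['ee_pos']*1000),1),'rot',np.round(best,1))
E
python3 - <<'E'
from h import *
im=cv2.imread('pics/top0.png'); K,E=cam('top'); hsv=cv2.cvtColor(im,cv2.COLOR_BGR2HSV); H,S,V=cv2.split(hsv)
def w(x0,x1,y0,y1):
    m=np.zeros(H.shape,bool); m[y0:y1,x0:x1]=1; return m
pad=(S<60)&(V>150)
for n,b in dict(r_in=(375,425,210,280),r_out=(430,480,200,270),b_out=(80,131,205,270),b_in=(132,182,205,270)).items(): print(n,rect(pad&w(*b),.004,K,E))
print('yel',rect((abs(H.astype(int)-26)<8)&(S>150)&w(205,245,150,205),.03,K,E))
print('grn',rect((abs(H.astype(int)-65)<22)&(S>100)&w(315,355,165,210),.024,K,E))
print('grey',pix2w([222,258],.03,K,E),'mic',pix2w([281,263],.028,K,E))
go(600,110,220,90)
cv2.imwrite('pics/crop.png',cv2.resize(im[140:290,195:355],None,fx=4,fy=4,interpolation=cv2.INTER_CUBIC))
E
```

```text
r_in [ 510.2 -282.6   10.4  108.5   73.5]
r_out [ 531.8 -400.6   10.4  108.6   73.6]
b_out [527.3 407.   -1.2 107.1  73.5]
b_in [525.  287.1  -1.1 107.   73.7]
yel [668.4 129.8   2.   94.1  49.3]
grn [ 642.4 -127.6   16.    48.5   42.1]
grey [[0.47877684 0.13006219]] mic [[ 0.46778884 -0.00205701]]
go [600, 110, 220, 90] lin [ 603.4 -610.1   -6. ] rot [-0.1  0.  18.8]
```

View pics/crop.png

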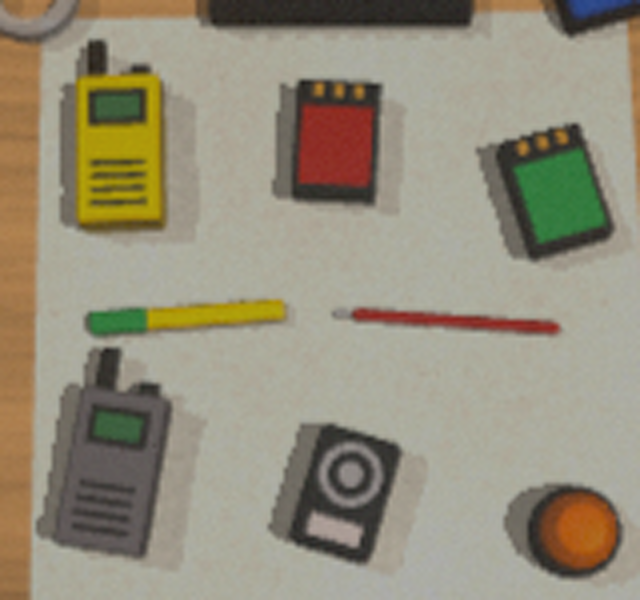

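The crop shows both radios with their antennas up (+x), the battery contacts up, and the mic grille end up and tilted clockwise. I'll move over the yellow radio.

```bash
python3 -c "
from h import *
go(655,130,190,92)"
```

```text
go [655, 130, 190, 92] lin [ 661.9 -611.2   24. ] rot [-0.1  0.  16.8]
```

Emit:
arm_command --moves '[{"linear":[662,-611,24],"rotation":[0,0,17],"jaw":1},{"linear":[662,-611,24],"rotation":[0,0,17],"jaw":1},{"linear":[662,-611,24],"rotation":[0,0,17],"jaw":1},{"linear":[662,-611,24],"rotation":[0,0,17],"jaw":1},{"linear":[662,-611,24],"rotation":[0,0,17],"jaw":1},{"linear":[662,-611,24],"rotation":[0,0,17],"jaw":1},{"linear":[662,-611,24],"rotation":[0,0,17],"jaw":1},{"linear":[662,-611,24],"rotation":[0,0,17],"jaw":1},{"linear":[662,-611,24],"rotation":[0,0,17],"jaw":1},{"linear":[662,-611,24],"rotation":[0,0,17],"jaw":1}]'

```text
time_s: 1.1
ee_pos: [0.4646, -0.2211, 0.2006]
tool_rot: [3.141, 0.05, 0.0]
wrist_force: [1.3, -0.7, -0.5]
gripper_width: 1.001
finger_force: 0.0
```

```bash
python3 -c "
from h import *
go(655,130,190,92);print(ctrl.get_state()['joints'])"
```

```text
go [655, 130, 190, 92] lin [ 201.5 -344.9   10.6] rot [ 0.  -0.  -0.2]
[-4.89492101e-01  1.03244008e-01  2.11360599e+00 -1.40339329e-05
  9.24690324e-01  1.04939759e+00]
```

Emit:
arm_command --moves '[{"linear":[200,-342,10],"rotation":[0,0,0],"jaw":1},{"linear":[200,-342,10],"rotation":[0,0,0],"jaw":1},{"linear":[200,-342,10],"rotation":[0,0,0],"jaw":1},{"linear":[200,-342,10],"rotation":[0,0,0],"jaw":1},{"linear":[200,-342,10],"rotation":[0,0,0],"jaw":1},{"linear":[200,-342,10],"rotation":[0,0,0],"jaw":1},{"linear":[200,-342,10],"rotation":[0,0,0],"jaw":1},{"linear":[200,-342,10],"rotation":[0,0,0],"jaw":1},{"linear":[200,-342,10],"rotation":[0,0,0],"jaw":1},{"linear":[200,-342,10],"rotation":[0,0,0],"jaw":1}]'

```text
time_s: 2.1
ee_pos: [0.6528, 0.1258, 0.1899]
tool_rot: [3.141, 0.053, -0.002]
wrist_force: [0.2, -0.0, -0.4]
gripper_width: 1.004
finger_force: 0.0
```

Run:
```python
from h import *
K,E=cam('wrist'); im=ctrl.camera('wrist'); cv2.imwrite('pics/w1.png',im)
H,S,V=cv2.split(cv2.cvtColor(im,cv2.COLOR_BGR2HSV))
print(ctrl.get_state()['ee_pos'],ctrl.get_state()['qd'])
print('yel',rect((abs(H.astype(int)-26)<8)&(S>150)&(V>110),.03,K,E))
```

```text
[0.65251334 0.12489902 0.19008095] [-2.06313071e-02 -1.31123930e-02  1.15271016e-02 -4.09983829e-04
  1.09804933e-05 -1.12205032e-03]
yel [671.9 130.7   2.   87.1  47.9]
```

View pics/w1.png

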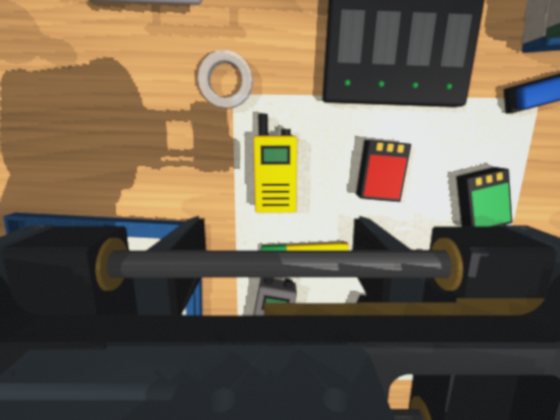

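The wrist view shows the yellow radio clear at (275,174), with open space on both sides.

```bash
python3 -c "
from h import *
go(671,130.5,60,92);go(671,130.5,4,92)"
```

```text
go [671, 130.5, 60, 92] lin [ 18.8  -5.  130.1] rot [ 0.   0.1 -0.1]
go [671, 130.5, 4, 92] lin [ 18.9  -5.  186.1] rot [ 0.   0.1 -0.1]
```

Emit:
arm_command --moves '[{"linear":[19,-5,50],"rotation":[0,0,0],"jaw":1},{"linear":[19,-5,100],"rotation":[0,0,0],"jaw":1},{"linear":[19,-5,130],"rotation":[0,0,0],"jaw":1},{"linear":[19,-5,155],"rotation":[0,0,0],"jaw":1},{"linear":[19,-5,170],"rotation":[0,0,0],"jaw":1},{"linear":[19,-5,178],"rotation":[0,0,0],"jaw":1},{"linear":[19,-5,182],"rotation":[0,0,0],"jaw":1},{"linear":[19,-5,182],"rotation":[0,0,0],"jaw":1},{"linear":[19,-5,182],"rotation":[0,0,0],"jaw":1}]'

```text
time_s: 3.05
ee_pos: [0.6726, 0.1308, 0.0098]
tool_rot: [-3.141, -0.05, -0.002]
wrist_force: [0.6, 0.3, 0.4]
gripper_width: 1.001
finger_force: 0.0
```

```bash
python3 -c "
from h import *
go(671,130.5,4,92)"
```

```text
go [671, 130.5, 4, 92] lin [-1.7  0.2  5.8] rot [-0.  -0.1 -0.2]
```

Emit:
arm_command --moves '[{"linear":[-1,0,5],"rotation":[0,0,0],"jaw":1},{"linear":[-1,0,5],"rotation":[0,0,0],"jaw":0.3},{"linear":[-1,0,5],"rotation":[0,0,0],"jaw":0.3},{"linear":[-1,0,5],"rotation":[0,0,0],"jaw":0.3},{"linear":[-1,0,5],"rotation":[0,0,0],"jaw":0.3},{"linear":[-1,0,5],"rotation":[0,0,0],"jaw":0.3},{"linear":[-1,0,5],"rotation":[0,0,0],"jaw":0.3},{"linear":[-1,0,5],"rotation":[0,0,0],"jaw":0.3}]' --newtons 20

```text
time_s: 3.85
ee_pos: [0.671, 0.1307, 0.0037]
tool_rot: [-3.141, -0.05, -0.0]
wrist_force: [0.8, -0.8, 0.2]
gripper_width: 0.544
finger_force: 20.0
```

```bash
python3 -c "
from h import *
go(671,130.5,130,92);go(510,-282.5,130,100.4)"
```

```text
go [671, 130.5, 130, 92] lin [   0.     0.2 -126.3] rot [-0.  -0.  -0.2]
go [510, -282.5, 130, 100.4] lin [-174.1  407.9 -126.4] rot [-0.  -0.  -8.6]
```

Emit:
arm_command --moves '[{"linear":[0,0,-15],"rotation":[0,0,0],"jaw":0.3},{"linear":[0,0,-45],"rotation":[0,0,0],"jaw":0.3},{"linear":[0,0,-85],"rotation":[0,0,0],"jaw":0.3},{"linear":[-10,24,-120],"rotation":[0,0,-1],"jaw":0.3},{"linear":[-28,65,-126],"rotation":[0,0,-3],"jaw":0.3},{"linear":[-48,111,-126],"rotation":[0,0,-5],"jaw":0.3},{"linear":[-67,156,-126],"rotation":[0,0,-7],"jaw":0.3},{"linear":[-86,201,-126],"rotation":[0,0,-8],"jaw":0.3},{"linear":[-105,246,-126],"rotation":[0,0,-8.6],"jaw":0.3},{"linear":[-124,291,-126],"rotation":[0,0,-8.6],"jaw":0.3}]'

```text
time_s: 4.85
ee_pos: [0.5554, -0.1657, 0.1307]
tool_rot: [3.128, 0.287, 0.001]
wrist_force: [1.8, -0.4, -2.5]
gripper_width: 0.545
finger_force: 20.0
```

```bash
python3 -c "
from h import *
go(510,-282.5,130,100.4)"
```

```text
go [510, -282.5, 130, 100.4] lin [-65.9 106.6   0.7] rot [ 0.  -0.   0.1]
```

Emit:
arm_command --moves '[{"linear":[-24,38,0],"rotation":[0,0,0],"jaw":0.3},{"linear":[-44,71,0],"rotation":[0,0,0],"jaw":0.3},{"linear":[-58,94,0],"rotation":[0,0,0],"jaw":0.3},{"linear":[-65,105,0],"rotation":[0,0,0],"jaw":0.3},{"linear":[-65,105,0],"rotation":[0,0,0],"jaw":0.3},{"linear":[-65,105,0],"rotation":[0,0,0],"jaw":0.3}]'

```text
time_s: 5.45
ee_pos: [0.5116, -0.2785, 0.1299]
tool_rot: [-3.128, -0.286, -0.0]
wrist_force: [0.4, 0.5, -1.4]
gripper_width: 0.544
finger_force: 20.0
```

Run:
```python
from h import *
K,E=cam('wrist'); im=ctrl.camera('wrist'); cv2.imwrite('pics/w2.png',im)
go(510,-282.5,130,100.4);go(510,-282.5,30,100.4);go(510,-282.5,8.5,100.4)
```

```text
go [510, -282.5, 130, 100.4] lin [-2.5  3.9 -0.2] rot [-0.  -0.   0.1]
go [510, -282.5, 30, 100.4] lin [-2.5  3.9 99.8] rot [-0.  -0.   0.1]
go [510, -282.5, 8.5, 100.4] lin [ -2.5   3.9 121.3] rot [-0.  -0.   0.1]
```

View pics/w2.png

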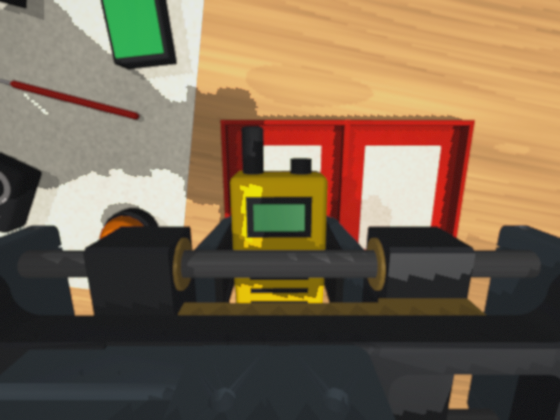

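The wrist view shows the radio held square at (278,230) and aligned with the red tray's left compartment. The remaining shift is about (-2.5, 4) mm.

Emit:
arm_command --moves '[{"linear":[-2,3.5,30],"rotation":[0,0,0],"jaw":0.3},{"linear":[-2,3.5,65],"rotation":[0,0,0],"jaw":0.3},{"linear":[-2,3.5,90],"rotation":[0,0,0],"jaw":0.3},{"linear":[-2,3.5,104],"rotation":[0,0,0],"jaw":0.3},{"linear":[-2,3.5,110],"rotation":[0,0,0],"jaw":0.3},{"linear":[-2,3.5,113],"rotation":[0,0,0],"jaw":0.3},{"linear":[-2,3.5,113],"rotation":[0,0,0],"jaw":0.3},{"linear":[-2,3.5,113],"rotation":[0,0,0],"jaw":0.3}]'

```text
time_s: 6.3
ee_pos: [0.5107, -0.2832, 0.0176]
tool_rot: [3.128, 0.286, 0.002]
wrist_force: [-0.3, -0.3, -1.6]
gripper_width: 0.548
finger_force: 20.0
```

Run:
```python
from h import *
go(510,-282.5,8,100.4);print(ctrl.get_state()['wrist_force'])
```

```text
go [510, -282.5, 8, 100.4] lin [-0.6 -0.9  9.6] rot [ 0.1 -0.1  0. ]
[-0.33902403 -0.32612064 -1.64948156]
```

Lower slowly to contact.

Emit:
arm_command --moves '[{"linear":[-0.5,-0.5,3],"rotation":[0,0,0],"jaw":0.3},{"linear":[-0.5,-0.5,5.5],"rotation":[0,0,0],"jaw":0.3},{"linear":[-0.5,-0.5,7.5],"rotation":[0,0,0],"jaw":0.3},{"linear":[-0.5,-0.5,9],"rotation":[0,0,0],"jaw":0.3},{"linear":[-0.5,-0.5,9.8],"rotation":[0,0,0],"jaw":0.3},{"linear":[-0.5,-0.5,9.8],"rotation":[0,0,0],"jaw":0.3},{"linear":[-0.5,-0.5,9.8],"rotation":[0,0,0],"jaw":0.3}]'

```text
time_s: 7.0
ee_pos: [0.5095, -0.2825, 0.0075]
tool_rot: [-3.128, -0.286, 0.001]
wrist_force: [-5.9, 4.2, 16.0]
gripper_width: 0.548
finger_force: 20.0
```

Emit:
arm_command --moves '[{"linear":[0,0,-0.5],"rotation":[0,0,0],"jaw":0.6},{"linear":[0,0,-0.5],"rotation":[0,0,0],"jaw":0.7},{"linear":[0,0,-0.5],"rotation":[0,0,0],"jaw":0.72},{"linear":[0,0,-0.5],"rotation":[0,0,0],"jaw":0.72},{"linear":[0,0,-15],"rotation":[0,0,0],"jaw":0.72},{"linear":[0,0,-40],"rotation":[0,0,0],"jaw":0.72},{"linear":[0,0,-80],"rotation":[0,0,0],"jaw":0.8},{"linear":[0,0,-130],"rotation":[0,0,0],"jaw":1},{"linear":[0,0,-150],"rotation":[0,0,0],"jaw":1}]'

```text
time_s: 7.9
ee_pos: [0.5111, -0.2834, 0.1622]
tool_rot: [3.125, 0.285, 0.007]
wrist_force: [1.4, -0.1, 0.2]
gripper_width: 0.946
finger_force: 0.0
```

Run:
```python
from h import *
go(630,-130,150,106)
```

```text
go [630, -130, 150, 106] lin [ 144.7 -129.4   12.3] rot [ 0.2 -0.2 -5.6]
```

Emit:
arm_command --moves '[{"linear":[25,-22,0],"rotation":[0,0,0],"jaw":1},{"linear":[58,-51,5],"rotation":[0,0,-2],"jaw":1},{"linear":[90,-80,10],"rotation":[0,0,-4],"jaw":1},{"linear":[120,-107,10],"rotation":[0,0,-5.5],"jaw":1},{"linear":[140,-125,10],"rotation":[0,0,-5.5],"jaw":1},{"linear":[145,-129,10],"rotation":[0,0,-5.5],"jaw":1},{"linear":[145,-129,10],"rotation":[0,0,-5.5],"jaw":1},{"linear":[145,-129,10],"rotation":[0,0,-5.5],"jaw":1}]'

```text
time_s: 8.7
ee_pos: [0.6282, -0.1301, 0.1471]
tool_rot: [3.111, 0.435, -0.0]
wrist_force: [-0.7, -0.6, 0.7]
gripper_width: 0.997
finger_force: 0.0
```

Run:
```python
from h import *
K,E=cam('wrist'); im=ctrl.camera('wrist'); cv2.imwrite('pics/w3.png',im)
H,S,V=cv2.split(cv2.cvtColor(im,cv2.COLOR_BGR2HSV))
print('grn',rect((abs(H.astype(int)-65)<22)&(S>100),.024,K,E))
m=(V<75); m[210:]=0; m[:,:200]=0
n,l,st,c=cv2.connectedComponentsWithStats((m|((abs(H.astype(int)-65)<22)&(S>100))).astype(np.uint8))
print(st[st[:,4]>500])
t=ctrl.camera('top'); K2,E2=cam('top'); H,S,V=cv2.split(cv2.cvtColor(t,cv2.COLOR_BGR2HSV)); m=(abs(H.astype(int)-26)<8)&(S>130); m[:,:360]=0; m[:,500:]=0; m[:190]=0; m[290:]=0
print('yel in tray',rect(m&(V>90),.034,K2,E2))
cv2.imwrite('pics/t3.png',np.hstack([cv2.resize(t[190:290,360:500],None,fx=4,fy=4)]))
```

```text
grn [ 641.5 -128.1   16.8   49.9   43.8]
[[     0      0    560    420 222325]
 [   200      0     80     59   3651]
 [   346      0    214     58   2890]
 [   400      0    160     34   2774]
 [   257    144     48     66   2740]]Traceback (most recent call last):
  File "<stdin>", line 9, in <module>
  File "h.py", line 16, in rect
    c=max(cv2.findContours(mask.astype(np.uint8),0,cv2.CHAIN_APPROX_NONE)[0],key=cv2.contourArea)
ValueError: max() iterable argument is empty
```

View pics/w3.png

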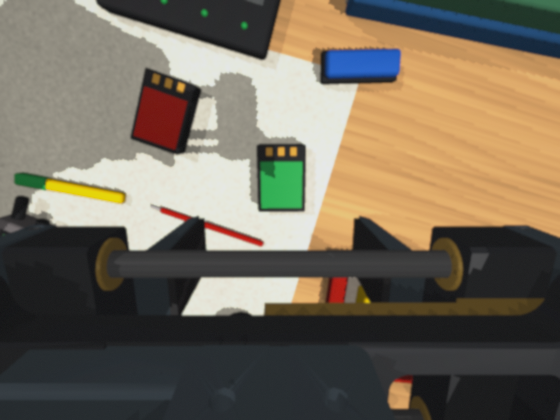

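The wrist view shows the battery outline over cols 257–305 and rows 144–211, nearly square to the tool.

Run:
```python
from h import *
K,E=cam('wrist'); print(E[:3,3])
for r in (144,211): print(pix2w([[257,r],[281,r],[305,r]],.024,K,E), pix2w([281,r],0,K,E))
go(642,-128,60,106.8)
```

```text
[ 0.69115061 -0.11189067  0.31692784]
[[ 0.6747279  -0.09441244]
 [ 0.68124982 -0.11725508]
 [ 0.68777251 -0.14010045]] [[ 0.68043863 -0.11769459]]
[[ 0.60832481 -0.1120958 ]
 [ 0.61521466 -0.13624299]
 [ 0.62210538 -0.16039325]] [[ 0.60899312 -0.13823821]]
go [642, -128, 60, 106.8] lin [14.   1.5 87. ] rot [ 0.   0.  -0.9]
```

Run:
```python
from h import *
go(648,-126.5,4,106.6)
```

```text
go [648, -126.5, 4, 106.6] lin [ 20.2   1.7 143. ] rot [ 0.   0.  -0.7]
```

Emit:
arm_command --moves '[{"linear":[20,1.5,35],"rotation":[0,0,-0.7],"jaw":1},{"linear":[20,1.5,75],"rotation":[0,0,-0.7],"jaw":1},{"linear":[20,1.5,105],"rotation":[0,0,-0.7],"jaw":1},{"linear":[20,1.5,125],"rotation":[0,0,-0.7],"jaw":1},{"linear":[20,1.5,135],"rotation":[0,0,-0.7],"jaw":1},{"linear":[20,1.5,138],"rotation":[0,0,-0.7],"jaw":1},{"linear":[20,1.5,138],"rotation":[0,0,-0.7],"jaw":1},{"linear":[20,1.5,138],"rotation":[0,0,-0.7],"jaw":1}]'

```text
time_s: 9.6
ee_pos: [0.6491, -0.1257, 0.0101]
tool_rot: [3.108, 0.454, 0.002]
wrist_force: [-0.6, -0.5, 0.7]
gripper_width: 1.003
finger_force: 0.0
```

Run:
```python
from h import *
go(648,-126.5,4,106.6)
t=ctrl.camera('top'); cv2.imwrite('pics/t3.png',np.hstack([cv2.resize(t[190:290,360:500],None,fx=4,fy=4)]))
```

```text
go [648, -126.5, 4, 106.6] lin [-1.3  0.5  6.1] rot [ 0.  -0.1  0. ]
```

View pics/t3.png

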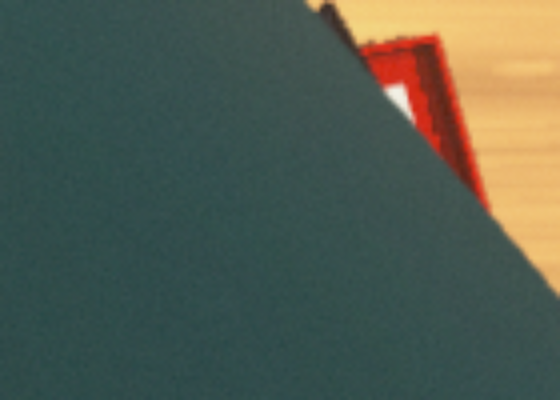

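The arm hides the tray from the top camera here, so I'll check the tray later. Now I'll grip the battery.

Emit:
arm_command --moves '[{"linear":[-1,0.5,6],"rotation":[0,0,0],"jaw":1},{"linear":[-1,0.5,6],"rotation":[0,0,0],"jaw":0.3},{"linear":[-1,0.5,6],"rotation":[0,0,0],"jaw":0.3},{"linear":[-1,0.5,6],"rotation":[0,0,0],"jaw":0.3},{"linear":[-1,0.5,6],"rotation":[0,0,0],"jaw":0.3},{"linear":[-1,0.5,6],"rotation":[0,0,0],"jaw":0.3},{"linear":[-1,0.5,6],"rotation":[0,0,0],"jaw":0.3}]' --newtons 20

```text
time_s: 10.35
ee_pos: [0.6477, -0.1261, 0.0029]
tool_rot: [3.108, 0.455, 0.0]
wrist_force: [-0.3, 0.2, -0.2]
gripper_width: 0.545
finger_force: 20.0
```

Run:
```python
from h import *
go(532,-400.5,130,100.4); print(ctrl.get_state()['ee_pos'])
```

```text
go [532, -400.5, 130, 100.4] lin [-189.4  229.8 -127.1] rot [ 0.  -0.   6.2]
[ 0.64769965 -0.12609621  0.00291179]
```

Emit:
arm_command --moves '[{"linear":[0,0,-15],"rotation":[0,0,0],"jaw":0.3},{"linear":[0,0,-45],"rotation":[0,0,0],"jaw":0.3},{"linear":[0,0,-85],"rotation":[0,0,0],"jaw":0.3},{"linear":[-14,17,-118],"rotation":[0,0,1],"jaw":0.3},{"linear":[-38,46,-127],"rotation":[0,0,2],"jaw":0.3},{"linear":[-66,81,-127],"rotation":[0,0,4],"jaw":0.3},{"linear":[-94,115,-127],"rotation":[0,0,6],"jaw":0.3},{"linear":[-122,149,-127],"rotation":[0,0,6.2],"jaw":0.3},{"linear":[-150,183,-127],"rotation":[0,0,6.2],"jaw":0.3},{"linear":[-172,210,-127],"rotation":[0,0,6.2],"jaw":0.3}]'

```text
time_s: 11.35
ee_pos: [0.5418, -0.3787, 0.131]
tool_rot: [3.128, 0.285, 0.001]
wrist_force: [0.6, -0.2, -1.0]
gripper_width: 0.547
finger_force: 20.0
```

Run:
```python
from h import *
go(532,-400.5,130,100.4)
```

```text
go [532, -400.5, 130, 100.4] lin [-13.6  19.7   1. ] rot [ 0. -0. -0.]
```

Emit:
arm_command --moves '[{"linear":[-10,14,10],"rotation":[0,0,0],"jaw":0.3},{"linear":[-13.5,19,40],"rotation":[0,0,0],"jaw":0.3},{"linear":[-13.5,19,75],"rotation":[0,0,0],"jaw":0.3},{"linear":[-13.5,19,97],"rotation":[0,0,0],"jaw":0.3},{"linear":[-13.5,19,108],"rotation":[0,0,0],"jaw":0.3},{"linear":[-13.5,19,113],"rotation":[0,0,0],"jaw":0.3},{"linear":[-13.5,19,113],"rotation":[0,0,0],"jaw":0.3},{"linear":[-13.5,19,113],"rotation":[0,0,0],"jaw":0.3}]'

```text
time_s: 12.15
ee_pos: [0.5338, -0.398, 0.018]
tool_rot: [3.128, 0.286, 0.002]
wrist_force: [-0.1, 0.2, -1.8]
gripper_width: 0.545
finger_force: 20.0
```

Run:
```python
from h import *
go(532,-400.5,7,100.4)
```

```text
go [532, -400.5, 7, 100.4] lin [-2.2  2.1 11. ] rot [ 0.1 -0.1  0.1]
```

Emit:
arm_command --moves '[{"linear":[-2,2,3.5],"rotation":[0,0,0],"jaw":0.3},{"linear":[-2,2,6],"rotation":[0,0,0],"jaw":0.3},{"linear":[-2,2,8],"rotation":[0,0,0],"jaw":0.3},{"linear":[-2,2,9.5],"rotation":[0,0,0],"jaw":0.3},{"linear":[-2,2,10.5],"rotation":[0,0,0],"jaw":0.3},{"linear":[-2,2,10.5],"rotation":[0,0,0],"jaw":0.3},{"linear":[-2,2,10.5],"rotation":[0,0,0],"jaw":0.3}]'

```text
time_s: 12.85
ee_pos: [0.5315, -0.4, 0.0069]
tool_rot: [-3.128, -0.286, 0.0]
wrist_force: [-4.5, 2.5, 8.8]
gripper_width: 0.549
finger_force: 20.0
```

Emit:
arm_command --moves '[{"linear":[0,0,-0.5],"rotation":[0,0,0],"jaw":0.6},{"linear":[0,0,-0.5],"rotation":[0,0,0],"jaw":0.7},{"linear":[0,0,-0.5],"rotation":[0,0,0],"jaw":0.72},{"linear":[0,0,-0.5],"rotation":[0,0,0],"jaw":0.72},{"linear":[0,0,-15],"rotation":[0,0,0],"jaw":0.72},{"linear":[0,0,-40],"rotation":[0,0,0],"jaw":0.72},{"linear":[0,0,-80],"rotation":[0,0,0],"jaw":0.8},{"linear":[0,0,-130],"rotation":[0,0,0],"jaw":1},{"linear":[0,0,-170],"rotation":[0,0,0],"jaw":1}]'

```text
time_s: 13.75
ee_pos: [0.5317, -0.4002, 0.18]
tool_rot: [3.127, 0.286, 0.002]
wrist_force: [1.3, -0.5, 0.2]
gripper_width: 0.942
finger_force: 0.0
```

Run:
```python
from h import *
t=cv2.imread('pics/top0.png'); K,E=cam('top')
# grey radio corners in crop px -> world
c=np.array([[75,383],[172,402],[142,558],[54,545]])/4+[195,140]
w=pix2w(c,.03,K,E)*1000; print('grey',w,w.mean(0))
c=np.array([[322,424],[400,446],[367,563],[292,545]])/4+[195,140]
w=pix2w(c,.028,K,E)*1000; print('mic',w,w.mean(0))
go(470,128,170,82)
```

```text
grey [[529.12319678 150.24989147]
 [518.2827938   95.09709505]
 [431.23315097 109.82969059]
 [438.3620596  158.77128488]] [479.25030029 128.4869905 ]
mic [[506.0555231   10.32097221]
 [493.60117768 -33.64451579]
 [428.55595893 -14.76384687]
 [438.44225843  26.89300249]] [466.66372954  -2.79859699]
go [470, 128, 170, 82] lin [  35.  -530.7    9.3] rot [ 0.1 -0.1 18.4]
```

Emit:
arm_command --moves '[{"linear":[35,-530,10],"rotation":[0,0,18],"jaw":1},{"linear":[35,-530,10],"rotation":[0,0,18],"jaw":1},{"linear":[35,-530,10],"rotation":[0,0,18],"jaw":1},{"linear":[35,-530,10],"rotation":[0,0,18],"jaw":1},{"linear":[35,-530,10],"rotation":[0,0,18],"jaw":1},{"linear":[35,-530,10],"rotation":[0,0,18],"jaw":1},{"linear":[35,-530,10],"rotation":[0,0,18],"jaw":1},{"linear":[35,-530,10],"rotation":[0,0,18],"jaw":1},{"linear":[35,-530,10],"rotation":[0,0,18],"jaw":1},{"linear":[35,-530,10],"rotation":[0,0,18],"jaw":1}]'

```text
time_s: 14.75
ee_pos: [0.4731, 0.0984, 0.168]
tool_rot: [-3.134, 0.207, -0.002]
wrist_force: [0.8, 0.1, 0.4]
gripper_width: 0.996
finger_force: 0.0
```

Emit:
arm_command --moves '[{"linear":[0,-30,0],"rotation":[0,0,0],"jaw":1},{"linear":[0,-30,0],"rotation":[0,0,0],"jaw":1},{"linear":[0,-30,0],"rotation":[0,0,0],"jaw":1},{"linear":[0,-30,0],"rotation":[0,0,0],"jaw":1}]'

```text
time_s: 15.15
ee_pos: [0.4774, 0.1255, 0.1672]
tool_rot: [3.135, -0.208, 0.0]
wrist_force: [-0.1, 0.4, -0.6]
gripper_width: 1.0
finger_force: 0.0
```

Run:
```python
from h import *
K,E=cam('wrist'); im=ctrl.camera('wrist'); t=ctrl.camera('top')
cv2.imwrite('pics/c4.png',np.hstack([cv2.resize(t[190:290,365:495],(390,300)),im[:300,100:500]]))
K2,E2=cam('top'); H,S,V=cv2.split(cv2.cvtColor(t,cv2.COLOR_BGR2HSV)); B=np.zeros(H.shape,bool);B[190:290,365:495]=1
print('yel',rect(B&(abs(H.astype(int)-26)<8)&(S>150),.034,K2,E2))
print('grn',rect(B&(abs(H.astype(int)-65)<22)&(S>100)&(np.arange(560)>430),.028,K2,E2))
go(479,128.5,150,82.7)
```

```text
yel [ 508.5 -277.5   10.5   90.3   55.7]
grn [ 525.6 -400.    10.4   49.1   43.2]
go [479, 128.5, 150, 82.7] lin [ 1.1 -3.4 17.1] rot [ 0.  -0.  -0.3]
```

View pics/c4.png

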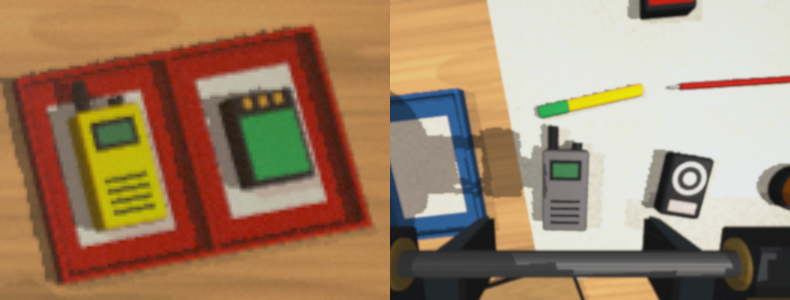

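The left half shows the yellow radio and the battery flat and centred in the red tray. The right half shows the grey radio body at about cols 253–299, rows 150–230 of the wrist image.

Run:
```python
from h import *
K,E=cam('wrist')
w=pix2w([[254,150],[299,151],[297,230],[252,230]],.03,K,E)*1000; print(w,w.mean(0))
d=(w[0]+w[1]-w[2]-w[3]); print(np.degrees(np.arctan2(d[1],d[0])),np.linalg.norm(d)/2,E[:3,3])
w=pix2w([[374,151],[425,160],[408,220],[366,212]],.028,K,E)*1000; print('mic',w,w.mean(0))
d=(w[0]+w[1]-w[2]-w[3]); print(np.degrees(np.arctan2(d[1],d[0])),np.linalg.norm(d)/2)
go(479,128.5,4,82.7)
```

```text
[[528.48117513 144.32016523]
 [521.27264691  97.94020997]
 [435.35357142 110.16513362]
 [441.97850677 159.87479668]] [481.77147506 128.07507638]
-9.152499820819058 87.32262226000228 [0.54244701 0.11664295 0.33700025]
mic [[510.74313531  19.73118594]
 [494.22190068 -33.2624175 ]
 [429.97634969 -13.65395207]
 [445.38143163  32.10784238]] [470.08070433   1.23066469]
-13.862740594353358 66.7478248403208
go [479, 128.5, 4, 82.7] lin [  1.1  -3.4 163.1] rot [ 0.  -0.  -0.3]
```

Emit:
arm_command --moves '[{"linear":[3,-3,45],"rotation":[0,0,0.3],"jaw":1},{"linear":[3,-3,90],"rotation":[0,0,0.3],"jaw":1},{"linear":[3,-3,120],"rotation":[0,0,0.3],"jaw":1},{"linear":[3,-3,142],"rotation":[0,0,0.3],"jaw":1},{"linear":[3,-3,155],"rotation":[0,0,0.3],"jaw":1},{"linear":[3,-3,158],"rotation":[0,0,0.3],"jaw":1},{"linear":[3,-3,158],"rotation":[0,0,0.3],"jaw":1},{"linear":[3,-3,158],"rotation":[0,0,0.3],"jaw":1}]'

```text
time_s: 16.05
ee_pos: [0.4816, 0.1289, 0.0099]
tool_rot: [-3.134, 0.216, -0.002]
wrist_force: [0.5, 0.3, 0.2]
gripper_width: 1.003
finger_force: 0.0
```

Run:
```python
from h import *
go(481,128,4,82)
```

```text
go [481, 128, 4, 82] lin [-0.5  0.9  5.9] rot [-0.  -0.1  0.1]
```

Emit:
arm_command --moves '[{"linear":[0,0.5,5.5],"rotation":[0,0,0],"jaw":1},{"linear":[0,0.5,5.5],"rotation":[0,0,0],"jaw":0.3},{"linear":[0,0.5,5.5],"rotation":[0,0,0],"jaw":0.3},{"linear":[0,0.5,5.5],"rotation":[0,0,0],"jaw":0.3},{"linear":[0,0.5,5.5],"rotation":[0,0,0],"jaw":0.3},{"linear":[0,0.5,5.5],"rotation":[0,0,0],"jaw":0.3},{"linear":[0,0.5,5.5],"rotation":[0,0,0],"jaw":0.3}]' --newtons 20

```text
time_s: 16.75
ee_pos: [0.4808, 0.1284, 0.0035]
tool_rot: [-3.134, 0.215, -0.0]
wrist_force: [0.5, 1.2, 1.7]
gripper_width: 0.545
finger_force: 20.0
```

Run:
```python
from h import *
go(527.3,407,130,88.8)
```

```text
go [527.3, 407, 130, 88.8] lin [   8.  -282.4 -126.5] rot [-0.  -0.  -6.7]
```

Emit:
arm_command --moves '[{"linear":[0,0,-15],"rotation":[0,0,0],"jaw":0.3},{"linear":[0,0,-45],"rotation":[0,0,0],"jaw":0.3},{"linear":[0,0,-85],"rotation":[0,0,0],"jaw":0.3},{"linear":[1,-22,-118],"rotation":[0,0,-1],"jaw":0.3},{"linear":[2,-60,-126],"rotation":[0,0,-3],"jaw":0.3},{"linear":[3,-105,-126],"rotation":[0,0,-5],"jaw":0.3},{"linear":[4,-150,-126],"rotation":[0,0,-6.7],"jaw":0.3},{"linear":[6,-195,-126],"rotation":[0,0,-6.7],"jaw":0.3},{"linear":[7,-235,-126],"rotation":[0,0,-6.7],"jaw":0.3},{"linear":[8,-265,-126],"rotation":[0,0,-6.7],"jaw":0.3}]'

```text
time_s: 17.75
ee_pos: [0.5247, 0.392, 0.1291]
tool_rot: [3.141, -0.03, -0.0]
wrist_force: [0.8, -0.5, -1.5]
gripper_width: 0.549
finger_force: 20.0
```

Run:
```python
from h import *
go(527.3,407,130,88.8)
```

```text
go [527.3, 407, 130, 88.8] lin [  2.3 -15.   -0.9] rot [0.  0.  0.1]
```

Emit:
arm_command --moves '[{"linear":[2,-11,10],"rotation":[0,0,0],"jaw":0.3},{"linear":[2.3,-15,40],"rotation":[0,0,0],"jaw":0.3},{"linear":[2.3,-15,72],"rotation":[0,0,0],"jaw":0.3},{"linear":[2.3,-15,94],"rotation":[0,0,0],"jaw":0.3},{"linear":[2.3,-15,106],"rotation":[0,0,0],"jaw":0.3},{"linear":[2.3,-15,111],"rotation":[0,0,0],"jaw":0.3},{"linear":[2.3,-15,111],"rotation":[0,0,0],"jaw":0.3},{"linear":[2.3,-15,111],"rotation":[0,0,0],"jaw":0.3}]'

```text
time_s: 18.55
ee_pos: [0.5281, 0.4049, 0.0194]
tool_rot: [-3.141, 0.032, -0.002]
wrist_force: [0.6, -0.1, -1.4]
gripper_width: 0.551
finger_force: 20.0
```

Run:
```python
from h import *
go(527.3,407,7.5,88.8)
```

```text
go [527.3, 407, 7.5, 88.8] lin [-0.8 -2.1 11.9] rot [-0.  -0.1  0. ]
```

Emit:
arm_command --moves '[{"linear":[-0.5,-2,3.5],"rotation":[0,0,0],"jaw":0.3},{"linear":[-0.5,-2,6.5],"rotation":[0,0,0],"jaw":0.3},{"linear":[-0.5,-2,8.5],"rotation":[0,0,0],"jaw":0.3},{"linear":[-0.5,-2,10],"rotation":[0,0,0],"jaw":0.3},{"linear":[-0.5,-2,11.3],"rotation":[0,0,0],"jaw":0.3},{"linear":[-0.5,-2,11.3],"rotation":[0,0,0],"jaw":0.3},{"linear":[-0.5,-2,11.3],"rotation":[0,0,0],"jaw":0.3}]'

```text
time_s: 19.25
ee_pos: [0.5271, 0.4067, 0.0074]
tool_rot: [3.141, -0.032, -0.0]
wrist_force: [-2.2, -1.4, 6.2]
gripper_width: 0.549
finger_force: 20.0
```

Contact, so release and rise.

Emit:
arm_command --moves '[{"linear":[0,0,-0.3],"rotation":[0,0,0],"jaw":0.6},{"linear":[0,0,-0.3],"rotation":[0,0,0],"jaw":0.7},{"linear":[0,0,-0.3],"rotation":[0,0,0],"jaw":0.72},{"linear":[0,0,-0.3],"rotation":[0,0,0],"jaw":0.72},{"linear":[0,0,-15],"rotation":[0,0,0],"jaw":0.72},{"linear":[0,0,-40],"rotation":[0,0,0],"jaw":0.72},{"linear":[0,0,-80],"rotation":[0,0,0],"jaw":0.8},{"linear":[0,0,-125],"rotation":[0,0,0],"jaw":1},{"linear":[0,0,-150],"rotation":[0,0,0],"jaw":1}]'

```text
time_s: 20.15
ee_pos: [0.5281, 0.4075, 0.1619]
tool_rot: [-3.139, 0.032, -0.005]
wrist_force: [0.5, 0.1, -0.0]
gripper_width: 0.943
finger_force: 0.0
```

Run:
```python
from h import *
go(460,0,150,75.5)
```

```text
go [460, 0, 150, 75.5] lin [-59.9 408.8  10.7] rot [-0.2 -0.2 13.3]
```

Emit:
arm_command --moves '[{"linear":[-60,408,10],"rotation":[0,0,13],"jaw":1},{"linear":[-60,408,10],"rotation":[0,0,13],"jaw":1},{"linear":[-60,408,10],"rotation":[0,0,13],"jaw":1},{"linear":[-60,408,10],"rotation":[0,0,13],"jaw":1},{"linear":[-60,408,10],"rotation":[0,0,13],"jaw":1},{"linear":[-60,408,10],"rotation":[0,0,13],"jaw":1},{"linear":[-60,408,10],"rotation":[0,0,13],"jaw":1},{"linear":[-60,408,10],"rotation":[0,0,13],"jaw":1},{"linear":[-60,408,10],"rotation":[0,0,13],"jaw":1},{"linear":[-60,408,10],"rotation":[0,0,13],"jaw":1}]'

```text
time_s: 21.15
ee_pos: [0.4588, -0.0014, 0.1479]
tool_rot: [-3.117, 0.392, -0.001]
wrist_force: [-0.6, -0.7, 0.7]
gripper_width: 0.996
finger_force: 0.0
```

Run:
```python
from h import *
K,E=cam('wrist'); im=ctrl.camera('wrist'); t=ctrl.camera('top')
print(ctrl.get_state()['ee_pos'],ctrl.get_state()['qd'].round(3))
cv2.imwrite('pics/c5.png',np.hstack([cv2.resize(t[190:285,65:195],(410,300)),im[60:260,160:420].repeat(1,0)if 0 else cv2.resize(im[100:250,190:385],(390,300))]))
np.savez('w5.npz',K=K,E=E)
```

```text
[0.45925035 0.00048316 0.1476894 ] [ 0.024  0.009 -0.002  0.    -0.002  0.   ]
```

View pics/c5.png

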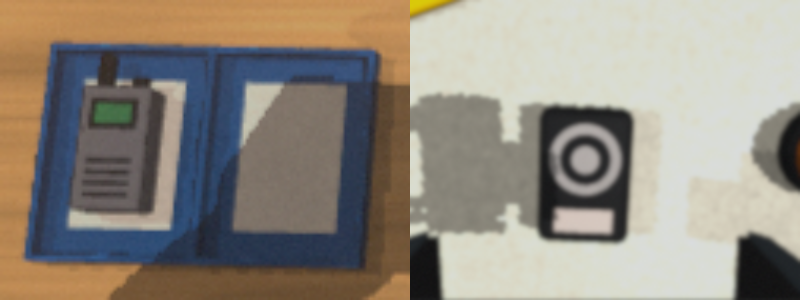

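The left half shows the grey radio flat in the blue tray's left compartment. The right half shows the mic between crop corners (540,106) and (631,241), slightly tilted.

Run:
```python
from h import *
f=np.load('w5.npz');K,E=f['K'],f['E']
c=np.array([[541,105],[634,109],[628,242],[539,239]]); c=np.c_[(c[:,0]-410)/2+190,c[:,1]/2+100]
w=pix2w(c,.028,K,E)*1000; d=w[0]+w[1]-w[2]-w[3]; e=w[0]+w[3]-w[1]-w[2]
print('mic',w.mean(0),np.degrees(np.arctan2(d[1],d[0])),np.linalg.norm(d)/2,np.linalg.norm(e)/2,E[:3,3])
K,E=cam('top'); c=np.array([[82,86],[157,90],[147,214],[72,210]])/3.156+[65,190]
w=pix2w(c,.034,K,E)*1000; d=w[0]+w[1]-w[2]-w[3]
print('grey',w.mean(0),np.degrees(np.arctan2(d[1],d[0])),np.linalg.norm(d)/2)
x,y=468,0
go(468.5,-1,4,74.5)
```

```text
mic [469.96272233  -3.45670507] -16.004389598930324 68.78991700457469 46.18589700040113 [ 0.52211095 -0.01763951  0.31783306]
grey [524.87072718 402.44136825] 0.8056983539952641 89.30195535881393
go [468.5, -1, 4, 74.5] lin [  9.2  -0.8 143.7] rot [-0.  -0.   1.3]
```

Emit:
arm_command --moves '[{"linear":[10,0.5,35],"rotation":[0,0,1.8],"jaw":1},{"linear":[10,0.5,75],"rotation":[0,0,1.8],"jaw":1},{"linear":[10,0.5,105],"rotation":[0,0,1.8],"jaw":1},{"linear":[10,0.5,125],"rotation":[0,0,1.8],"jaw":1},{"linear":[10,0.5,135],"rotation":[0,0,1.8],"jaw":1},{"linear":[10,0.5,138],"rotation":[0,0,1.8],"jaw":1},{"linear":[10,0.5,138],"rotation":[0,0,1.8],"jaw":1},{"linear":[10,0.5,138],"rotation":[0,0,1.8],"jaw":1}]'

```text
time_s: 22.05
ee_pos: [0.4691, -0.0027, 0.01]
tool_rot: [-3.111, 0.436, -0.002]
wrist_force: [0.2, -0.0, -0.4]
gripper_width: 1.001
finger_force: 0.0
```

Run:
```python
from h import *
go(469.5,-2.5,4,74)
```

```text
go [469.5, -2.5, 4, 74] lin [ 0.3 -0.3  6. ] rot [-0.  -0.1  0.1]
```

Emit:
arm_command --moves '[{"linear":[0,0,5.5],"rotation":[0,0,0],"jaw":1},{"linear":[0,0,5.5],"rotation":[0,0,0],"jaw":0.3},{"linear":[0,0,5.5],"rotation":[0,0,0],"jaw":0.3},{"linear":[0,0,5.5],"rotation":[0,0,0],"jaw":0.3},{"linear":[0,0,5.5],"rotation":[0,0,0],"jaw":0.3},{"linear":[0,0,5.5],"rotation":[0,0,0],"jaw":0.3},{"linear":[0,0,5.5],"rotation":[0,0,0],"jaw":0.3}]' --newtons 20

```text
time_s: 22.75
ee_pos: [0.4684, -0.0029, 0.0037]
tool_rot: [-3.111, 0.436, -0.0]
wrist_force: [0.4, -0.0, 1.3]
gripper_width: 0.525
finger_force: 20.0
```

Run:
```python
from h import *
go(480,287,170,88.8)
```

```text
go [480, 287, 170, 88.8] lin [ -68.6 -282.  -166.3] rot [ -0.   -0.  -14.8]
```

Emit:
arm_command --moves '[{"linear":[0,0,-15],"rotation":[0,0,0],"jaw":0.3},{"linear":[0,0,-45],"rotation":[0,0,0],"jaw":0.3},{"linear":[0,0,-85],"rotation":[0,0,0],"jaw":0.3},{"linear":[-5,-22,-120],"rotation":[0,0,-2],"jaw":0.3},{"linear":[-15,-60,-145],"rotation":[0,0,-5],"jaw":0.3},{"linear":[-25,-103,-160],"rotation":[0,0,-8],"jaw":0.3},{"linear":[-36,-148,-166],"rotation":[0,0,-11],"jaw":0.3},{"linear":[-47,-193,-166],"rotation":[0,0,-14],"jaw":0.3},{"linear":[-57,-233,-166],"rotation":[0,0,-14.8],"jaw":0.3},{"linear":[-64,-265,-166],"rotation":[0,0,-14.8],"jaw":0.3}]'

```text
time_s: 23.75
ee_pos: [0.4793, 0.2717, 0.1697]
tool_rot: [-3.141, 0.029, -0.0]
wrist_force: [1.5, -0.3, -1.2]
gripper_width: 0.523
finger_force: 20.0
```

Run:
```python
from h import *
go(480,305,170,88.8)
```

```text
go [480, 305, 170, 88.8] lin [  0.1 -33.3  -0.3] rot [-0.  -0.   0.1]
```

Emit:
arm_command --moves '[{"linear":[0,-20,0],"rotation":[0,0,0],"jaw":0.3},{"linear":[0,-33,0],"rotation":[0,0,0],"jaw":0.3},{"linear":[0,-33,0],"rotation":[0,0,0],"jaw":0.3},{"linear":[0,-33,0],"rotation":[0,0,0],"jaw":0.3},{"linear":[0,-33,0],"rotation":[0,0,0],"jaw":0.3}]'

```text
time_s: 24.25
ee_pos: [0.4803, 0.3015, 0.1695]
tool_rot: [3.141, -0.033, -0.001]
wrist_force: [-0.3, -1.0, -1.8]
gripper_width: 0.528
finger_force: 20.0
```

Run:
```python
from h import *
K,E=cam('wrist'); im=ctrl.camera('wrist'); cv2.imwrite('pics/w6.png',im); np.savez('w6.npz',K=K,E=E)
print(ctrl.get_state()['ee_pos'])
```

```text
[0.48039688 0.30150935 0.16958668]
```

View pics/w6.png

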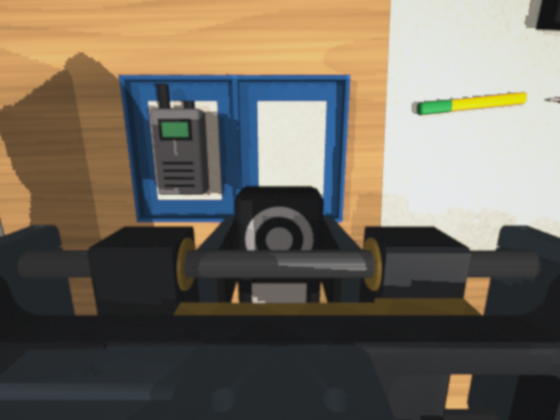

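The left pad spans (149..218,101) to (158..222,199). The grey radio's top face runs from (151,108) to about (204,193). The right pad spans cols 257–326 from row 100, and the mic is held square.

Run:
```python
from h import *
f=np.load('w6.npz');K,E=f['K'],f['E']; im=cv2.imread('pics/w6.png')
H,S,V=cv2.split(cv2.cvtColor(im,cv2.COLOR_BGR2HSV)); B=np.zeros(H.shape,bool)
pad=(S<60)&(V>150)
B[95:182,245:335]=1; c=np.argwhere(pad&B)[:,::-1]
print('right pad',rect(pad&B,.004,K,E))
B[:]=0;B[90:205,140:230]=1; L=pad&B
w=pix2w(np.argwhere(L)[:,::-1],.004,K,E)*1000; print('left pad extents',np.percentile(w,[.3,99.7],axis=0))
for r in(101,104,197):print(r,np.flatnonzero(L[r])[[0,-1]])
cv2.imwrite('pics/w6c.png',cv2.resize(im[90:210,135:255],None,fx=5,fy=5,interpolation=cv2.INTER_CUBIC))
```

```text
right pad [534.9 286.4  -1.1  88.5  76.6]
left pad extents [[470.87100569 367.3250249 ]
 [582.27499233 445.2015873 ]]
101 [148 216]
104 [148 217]
197 [157 221]
```

View pics/w6c.png

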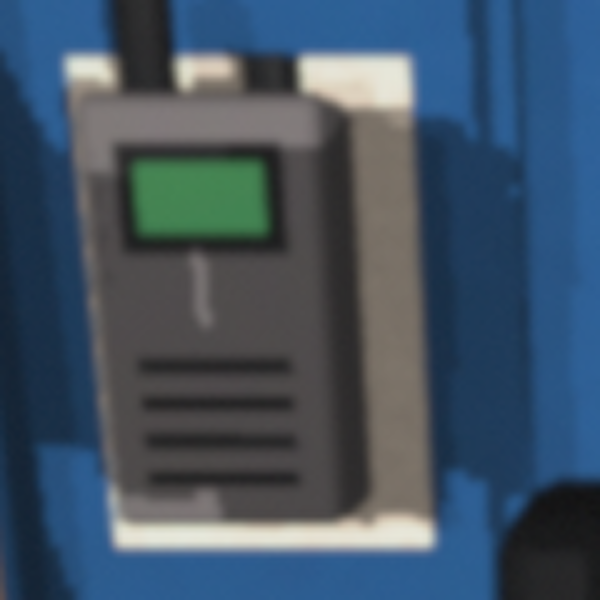

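Run:
```python
from h import *
f=np.load('w6.npz');K,E=f['K'],f['E']
w=pix2w(np.array([[80,97],[318,97],[340,520],[115,520]])/5+[135,90],.034,K,E)*1000; print(w.round(1),w.mean(0))
print(pix2w(np.array([[355,150],[368,500]])/5+[135,90],.004,K,E)*1000)
w=pix2w(np.array([[65,55],[410,55],[436,548],[115,548]])/5+[135,90],.004,K,E)*1000; print(w.round(1),w.mean(0))
go(525.5,286.7,130,88.8)
```

```text
[[571.  427.8]
 [570.1 380. ]
 [483.4 382.7]
 [484.4 431.1]] [527.23107487 405.38684086]
[[561.08209498 380.57685591]
 [481.93621451 383.83651331]]
[[582.3 442.5]
 [580.8 366.9]
 [470.  368.6]
 [471.6 444.7]] [526.18871198 405.68189556]
go [525.5, 286.7, 130, 88.8] lin [45.4 13.8 39.6] rot [ 0.  0. -0.]
```

The grey radio is centred on its pad within about 1 mm. Now I'll place the mic.

Emit:
arm_command --moves '[{"linear":[15,5,10],"rotation":[0,0,0],"jaw":0.3},{"linear":[35,10,25],"rotation":[0,0,0],"jaw":0.3},{"linear":[45,14,45],"rotation":[0,0,0],"jaw":0.3},{"linear":[45,14,80],"rotation":[0,0,0],"jaw":0.3},{"linear":[45,14,115],"rotation":[0,0,0],"jaw":0.3},{"linear":[45,14,138],"rotation":[0,0,0],"jaw":0.3},{"linear":[45,14,149],"rotation":[0,0,0],"jaw":0.3},{"linear":[45,14,151],"rotation":[0,0,0],"jaw":0.3},{"linear":[45,14,151],"rotation":[0,0,0],"jaw":0.3}]'

```text
time_s: 25.2
ee_pos: [0.5257, 0.2874, 0.019]
tool_rot: [-3.141, 0.032, -0.001]
wrist_force: [-0.4, 0.2, -2.3]
gripper_width: 0.526
finger_force: 20.0
```

Run:
```python
from h import *
go(525.2,286.7,7.5,88.8)
```

```text
go [525.2, 286.7, 7.5, 88.8] lin [-0.5  0.7 11.5] rot [-0. -0.  0.]
```

Emit:
arm_command --moves '[{"linear":[-0.5,0.5,3.5],"rotation":[0,0,0],"jaw":0.3},{"linear":[-0.5,0.5,6.5],"rotation":[0,0,0],"jaw":0.3},{"linear":[-0.5,0.5,8.5],"rotation":[0,0,0],"jaw":0.3},{"linear":[-0.5,0.5,10],"rotation":[0,0,0],"jaw":0.3},{"linear":[-0.5,0.5,11],"rotation":[0,0,0],"jaw":0.3},{"linear":[-0.5,0.5,11],"rotation":[0,0,0],"jaw":0.3},{"linear":[-0.5,0.5,11],"rotation":[0,0,0],"jaw":0.3}]'

```text
time_s: 25.9
ee_pos: [0.5246, 0.2871, 0.0076]
tool_rot: [-3.141, 0.032, -0.0]
wrist_force: [-0.3, -0.5, -1.0]
gripper_width: 0.523
finger_force: 20.0
```

Emit:
arm_command --moves '[{"linear":[0,0,0.5],"rotation":[0,0,0],"jaw":0.3},{"linear":[0,0,0.8],"rotation":[0,0,0],"jaw":0.3},{"linear":[0,0,0.8],"rotation":[0,0,0],"jaw":0.3}]'

```text
time_s: 26.2
ee_pos: [0.5246, 0.2871, 0.0076]
tool_rot: [3.141, -0.032, -0.0]
wrist_force: [-6.8, -2.6, 15.6]
gripper_width: 0.526
finger_force: 20.0
```

Contact, so release and rise, pulling back clear.

Emit:
arm_command --moves '[{"linear":[0,0,-0.7],"rotation":[0,0,0],"jaw":0.6},{"linear":[0,0,-0.7],"rotation":[0,0,0],"jaw":0.7},{"linear":[0,0,-0.7],"rotation":[0,0,0],"jaw":0.72},{"linear":[0,0,-0.7],"rotation":[0,0,0],"jaw":0.72},{"linear":[0,0,-15],"rotation":[0,0,0],"jaw":0.72},{"linear":[0,0,-40],"rotation":[0,0,0],"jaw":0.72},{"linear":[0,0,-80],"rotation":[0,0,0],"jaw":0.8},{"linear":[0,0,-125],"rotation":[0,0,0],"jaw":1},{"linear":[0,0,-160],"rotation":[0,0,0],"jaw":1}]'

```text
time_s: 27.1
ee_pos: [0.5249, 0.2872, 0.1703]
tool_rot: [-3.141, 0.032, -0.003]
wrist_force: [0.5, 0.4, -0.9]
gripper_width: 0.942
finger_force: 0.0
```

Emit:
arm_command --moves '[{"linear":[0,150,-20],"rotation":[0,0,0],"jaw":1},{"linear":[0,150,-20],"rotation":[0,0,0],"jaw":1},{"linear":[0,150,-20],"rotation":[0,0,0],"jaw":1},{"linear":[0,150,-20],"rotation":[0,0,0],"jaw":1},{"linear":[0,150,-20],"rotation":[0,0,0],"jaw":1},{"linear":[0,150,-20],"rotation":[0,0,0],"jaw":1}]'

```text
time_s: 27.7
ee_pos: [0.5216, 0.1378, 0.1872]
tool_rot: [-3.141, 0.032, -0.001]
wrist_force: [-0.8, 0.1, 0.8]
gripper_width: 0.999
finger_force: 0.0
```

Run:
```python
from h import *
t=ctrl.camera('top'); cv2.imwrite('pics/t7.png',np.vstack([cv2.resize(t[195:285,65:195],(520,360),interpolation=cv2.INTER_CUBIC),t[140:365,20:540]]))
```

```text
(no output)
```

View pics/t7.png

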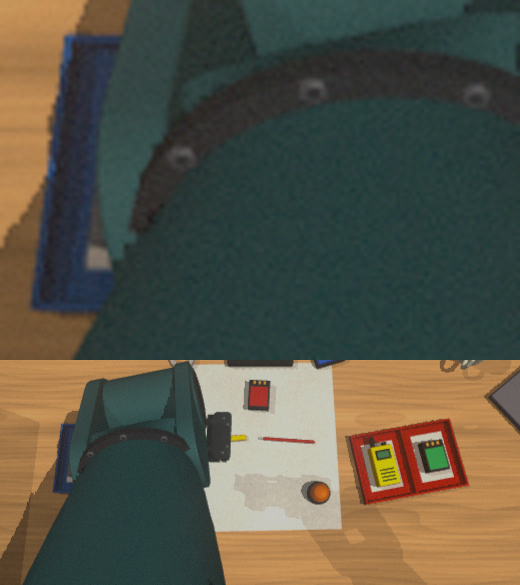

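The red kit, the red battery and the beacon are in place, but the arm hides the blue tray, so I'll move farther and look again.

Emit:
arm_command --moves '[{"linear":[0,200,-10],"rotation":[0,0,0],"jaw":1},{"linear":[0,200,-10],"rotation":[0,0,0],"jaw":1},{"linear":[0,200,-10],"rotation":[0,0,0],"jaw":1},{"linear":[0,200,-10],"rotation":[0,0,0],"jaw":1},{"linear":[0,200,-10],"rotation":[0,0,0],"jaw":1},{"linear":[0,200,-10],"rotation":[0,0,0],"jaw":1},{"linear":[0,200,-10],"rotation":[0,0,0],"jaw":1}]'

```text
time_s: 28.45
ee_pos: [0.5176, -0.0615, 0.1966]
tool_rot: [-3.141, 0.03, 0.001]
wrist_force: [0.4, 0.4, -0.3]
gripper_width: 1.004
finger_force: 0.0
```

Run:
```python
from h import *
t=ctrl.camera('top'); cv2.imwrite('pics/t8.png',cv2.resize(t[195:285,65:195],(780,540),interpolation=cv2.INTER_CUBIC))
```

```text
(no output)
```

View pics/t8.png

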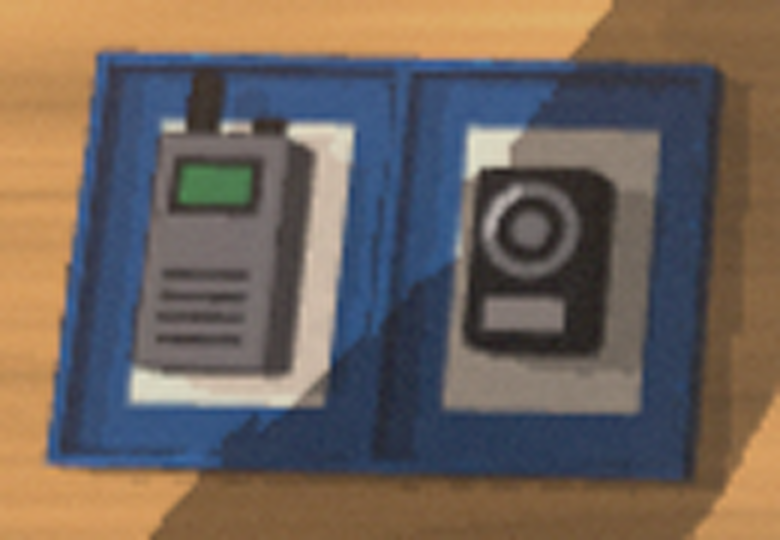

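The mic lies flat at about (528,260) in the crop, on the right pad, and the radio is on the left pad. I'll check the mic numerically.

Run:
```python
from h import *
K,E=cam('top')
f=lambda c,z: pix2w(np.array(c)/6+[65,195],z,K,E)*1000
for c,z in(([[480,170],[592,172],[578,348],[466,345]],.032),([[467,128],[660,131],[640,412],[443,409]],.004),([[158,136],[290,140],[265,372],[135,365]],.034),([[162,122],[356,124],[325,405],[128,403]],.004)):
    w=f(c,z); print(w.mean(0),np.linalg.norm(w[0]-w[1]),np.linalg.norm(w[0]-w[3]))
```

```text
[523.62807947 286.33847136] 42.45204070872164 66.43622779348212
[523.87466612 285.78876017] 75.72934346148352 109.83239871687042
[525.57766909 404.62387102] 50.11306825438302 86.80080335273625
[526.39725671 405.83028265] 76.07486469748649 109.90389078382144
```

All four are centred within about 1–2 mm, so I'll hand in.

```bash
python3 -c "
from rig import ctrl
print(ctrl.hand_in())"
```

```text
the job is handed in; nothing more can be done
None
```

The job is handed in at about 28 s: the red kit (yellow radio, green battery) was finished first and then the blue kit (grey radio, speaker mic), each piece flat, face up and centred within about 2 mm by camera, with the red battery and beacon not touched.

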